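# Shut one parts case and pop the other open by its push catch

### The job

Only one of the two parts cases may stand open: first push the lid of the long case, which stands ajar, down with the fingertips until its latch holds it shut by itself, then press down the push catch in front of the short case so that the spring releases its lid, and leave that lid standing ajar. Pick up nothing, pull neither lid up farther than its spring lifts it, and leave everything else on the bench where it is.

Things in the scene. Friction and masses are not known exactly. Their poses are not given: they have to be found in the camera images.
- long_case: long parts case, fixed: black box 110 mm deep (own x), 150 wide (own y), 50 high, flat grey lid hinged on the back edge (own x +56, z 52 mm). Origin: centre of the box's underside; x points from front (catch side) to back, z up; yaw up to 0.25 rad, left or right varies. Catch housing in front of its middle: own x -101 to -55 mm, 60 wide, 44 high. Shut lid: top at z 57, front edge at x -56 mm
- short_case: short parts case, fixed: as the long one (same depth, height, origin, axes, hinge, catch housing and lid heights) but 90 mm wide; it stands beside the long one, shut at the start. Two small relay cards lie in it
- long_lid_front (a point): point on top of the long case's lid, midway along its width, 22 mm behind the front edge, 90 mm from the hinge; moves with the lid. Shut: own x -34 mm of the case, 57 mm above the bench; ajar: about 30 mm higher. Push here with 3 to 8 N, most near the end as the sprung tongue is forced back; the latch snaps in about at the shut height. The lid goes 1.4 mm below that, to a firm stop
- long_lid (a joint): angle of the long case's lid in rad: 0 shut; latched it rests at about 0.006; its spring holds it ajar at 0.33 to 0.4 when it is not latched; grows as the front edge rises.
- long_catch_top (a point): centre of the top of the long case's push catch, a steel key 22 x 40 mm, 79 mm in front of the case's origin, top 52 mm above the bench. Pressing it would release the long lid again; it dips by itself as the lid snaps shut
- short_catch_top (a point): centre of the top of the short case's push catch: steel key 22 (own x) x 40 mm, own x -79 mm of the case, top 52 mm above the bench, 8 mm proud of its housing. Pressed straight down, travel 6.5 mm, 1.5 N rising to about 5 N; from 4 to 5 mm down the latch lets go and the lid rises within a second, its front edge 12 mm behind the key. The key comes back up when let go
- short_catch (a joint): how far the short case's push catch is pressed, in m: 0 up, 0.0065 fully down.
- short_lid_front (a point): the same point on the short case's lid as long_lid_front on the long one's (90 mm from the hinge, 22 mm behind the front edge, midway).
- short_lid (a joint): angle of the short case's lid in rad: about 0.006 latched shut, about 0.33 to 0.4 ajar on its spring; grows as the front edge rises.
- cup_screws: small round white cup of screws, 58 mm across, 26 mm high, loose on the bench in front of the cases; a bystander. Origin: centre of its underside, z up
- tweezers: steel tweezers, 13 x 118 x 10 mm, lying loose in front of the cases; a bystander. Origin: centre of the underside
- driver_black: black-handled screwdriver, 17 x 163 x 17 mm, lying loose at the right; a bystander. Origin: centre of the underside
- kapton_roll: roll of amber tape lying flat, 62 mm across, 19 mm high, loose behind the cases; a bystander. Origin: centre of the underside
- wash_bottle: white pump bottle with a blue top, 66 mm across, 137 mm high, standing loose behind the cases; a bystander. Origin: centre of the underside

How it is judged:
By the outcome, as a careful person would: the job done as asked, in the order asked, and still so for the second after the job is handed in, with the robot touching nothing.
It also fails if it takes over 37 s, if anything falls off the work surface, if the arm or the gripper's body presses on something with over 40 N, if the wrist force passes 120 N, or if a joint passes its speed limit or range.

### The arm

A 6-joint arm with a two-finger parallel gripper is mounted at the origin on a cart in front of the work surface, level with it; the furniture and walls round the work are solid. World frame = base frame: x ahead of the robot, y to its left, z up, the work surface at z = 0. Lengths are in m, angles in degrees, forces in N, time in s.
With the tool pointing down it reaches from about 0.35 to 0.875 m from the base axis. Payload 4.2 kg.
Tool frame: the origin (TCP) lies midway between the tips of the shut fingers; the grasp point (between the pads) lies 19 mm behind it; z points along the fingers, y is the line along which they close (so a half turn about z gives the same grasp; the last joint's range is limited). The gripper opens to 87 mm and grips with 3 to 60 N. Pads are 19 mm wide; open, the fingers measure 117 mm over their backs; the gripper's body (75 mm by 190 mm) begins 51 mm behind the grasp point.
Start: joints at [-54.454, 22.042, 0.453, 0, -68.411, -14.817], TCP at [0.221, -0.585, 0.223] pointing down, gripper open.
Joint ranges: [-179.83, 179.83], [-69.29, 118.12], [-61.27, 80.66], [-181.25, 117.63], [-171.15, -9.14], [-177.46, 177.46]. Speed limits (degrees/s): [159.86, 159.86, 180, 180, 180, 180].

### API

Orientations are given as a 3x3 rotation matrix whose columns are the frame's x, y, z axes.
In Python, from station import sense, capture, camera_params, finish_job gives the robot as it stands.
- The arm moves only by the tool drive_tool, never from a script. Its argument "rows" is a list of rows, each an object of numbers: "tx", "ty", "tz": the shift along the tool's x, y, z in cm; "ax", "ay", "az": the turn, a rotation vector about the tool's x, y, z in rad; "claw": the finger opening in cm, from 0 to 8.7. In form: [{"tx": .., "ty": .., "tz": .., "ax": .., "ay": .., "az": .., "claw": ..}, ...]. A call has 1 to 10 rows; each row shifts and turns the commanded pose from where the row before left it, along the tool's axes as they then stand; what a row does not reach is not made up. A row lasts 1/12 s, in which the tool goes at most 41.7 mm and 7.16 degrees, less where a joint would pass 70% of its speed; a pose out of reach is approached as far as the arm can. A call with a gripper value outside its range is refused whole. The fingers move at their own pace and stop on an object; the grip force is fixed at half the most. Time passes only in rows, so rows that do not move let the fingers close. It gives the time, the measured TCP pose, the force, the opening and the grip force at its end, in the units of the state.
- sense(): the state, without advancing time (a new reading comes with each control period).
- capture(name): name is "side" or "top" or "wrist"; returns (picture, depth): 480x640x3 uint8, red, green, blue; 480x640 float32, m along the optical axis (not along the pixel's ray), 0 where there is no reading.
- camera_params(name): a dict with "intrinsics" (3x3 intrinsics, pixels), "R" (3x3) and "t" (3): a world point X has camera coordinates R X + t; the wrist camera has in their place "tool_from_camera" (4x4, takes a point from camera to tool coordinates, whose origin is the TCP and whose axes are the flange's). Camera axes: x right, y down, z forward; pixel columns grow to the right and rows downward; lengths in m; the calibration is good to about 2 mm. A picture is of the moment at which its call begins: read the wrist's pose just before it. camera_params takes no time and is no camera call.
- finish_job(): hands the job in; it is judged then, once.
The state is a dict: "time_s": time; "joints": joint angles; "joint_velocities": joint speeds; "effort": joint torques, N m; "tcp_pos": TCP position; "ee_rot": TCP orientation; "wrist_force": force on the tool from outside, world axes, zero at the start; "moment": the same for the moment, N m; "gripper_width": opening from 0.0 (shut) to 1.0 (fully open); "gripper_force": force on a finger pad.
Only numpy, scipy, OpenCV 4.12 (cv2) and the standard library are available. Lean on these libraries where they do the work, as an engineer would, in place of code of your own. Each camera call takes 0.05 s, during which the arm holds its last target. There are 200 camera calls.

## Working session

There is one attempt and no reset: what is moved stays moved. The work goes in short steps, Python scripts to look and compute and a tool call to move; the robot and the scene stay as the last step left them, time stands still between calls to the robot, and variables do not carry over. Pictures are saved under pics/ and viewed, at most 10 in all, crops included, and the job is handed in when it is done.

Besides the shell and the picture viewer there is one more tool, called after "Call:" as a command line: name --argument value ..., lists and objects as JSON in quotes. drive_tool: Moves the arm, as the interface text tells. Its arguments: {"type":"object","properties":{"rows":{"type":"array"}},"required":["rows"]}

```bash
mkdir -p pics
cat > h.py <<'E'
import numpy as np, cv2
from station import sense, capture, camera_params
def pts(name,depth):
    p=camera_params(name);K=np.array(p["intrinsics"]);v,u=np.mgrid[:480,:640]
    c=np.stack([(u-K[0,2])/K[0,0]*depth,(v-K[1,2])/K[1,1]*depth,depth],-1)
    return (c-np.array(p["t"]))@np.array(p["R"])
E
python3 - <<'E'
from h import *
for n in("top","side"):
    i,d=capture(n);cv2.imwrite(f"pics/{n}0.png",i[...,::-1]);np.savez(f"{n}0.npz",i=i,d=d)
s=sense();print(s["time_s"],s["tcp_pos"],np.round(s["ee_rot"],3),s["wrist_force"],s["gripper_width"])
E
```

```text
0.1 [ 0.22103558 -0.58403075  0.2215502 ] [[-0.935 -0.354 -0.001]
 [-0.354  0.935  0.002]
 [ 0.     0.002 -1.   ]] [1.17147804 0.69441622 0.05708943] 1.0007505937426664
```

View pics/top0.png

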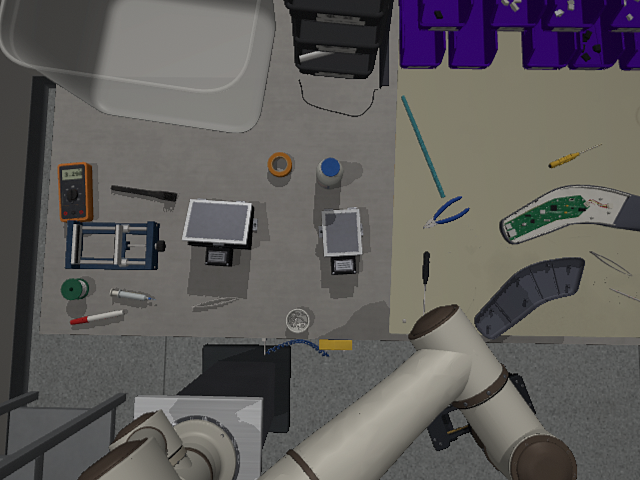

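View pics/side0.png

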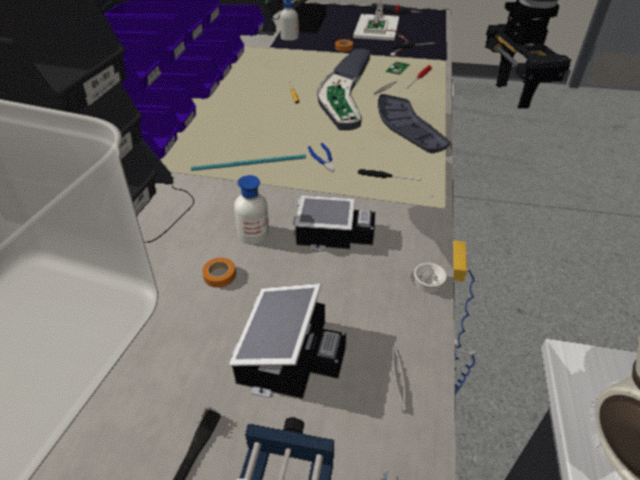

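The top view shows the long lid ajar at about (218,222) with its key at (218,256). The short lid is shut at (342,231) with its key at (344,266). The cup is at (298,320) and the tweezers at (216,303). The side view agrees.

Run:
```python
from h import *
z=np.load("top0.npz");i,d=z["i"],z["d"];P=pts("top",d)
print("bench",P[280,120],P[300,370])
hsv=cv2.cvtColor(i,cv2.COLOR_RGB2HSV)
for n,(u0,u1,v0,v1),(zl,zh) in (("longlid",(170,270,185,262),(.052,.12)),("shortlid",(312,372,195,258),(.053,.075))):
    m=np.zeros(d.shape,bool);m[v0:v1,u0:u1]=1
    m&=(P[...,2]>zl)&(P[...,2]<zh)&(i.max(-1)>90)&(d>0)
    m=cv2.morphologyEx(m.astype(np.uint8),cv2.MORPH_OPEN,np.ones((5,5)));q=P[m>0]
    r=cv2.minAreaRect((q[:,:2]*1000).astype(np.float32));A=np.c_[q[:,:2],np.ones(len(q))]
    k=np.linalg.lstsq(A,q[:,2],rcond=None)[0]
    print(n,len(q),r,cv2.boxPoints(r).round().tolist(),"z",np.percentile(q[:,2],[2,50,98]),"plane",k, "slope",np.hypot(*k[:2]),"dir",np.arctan2(-k[1],-k[0]))
for n,(u0,u1,v0,v1) in (("longkey",(200,236,248,268)),("shortkey",(328,360,257,275))):
    m=np.zeros(d.shape,bool);m[v0:v1,u0:u1]=1
    m&=(P[...,2]>.035)&(P[...,2]<.065)&(i.max(-1)>75)
    q=P[m];r=cv2.minAreaRect((q[:,:2]*1000).astype(np.float32));print(n,len(q),r,np.percentile(q[:,2],[5,50,95]),q.mean(0))
for n,(u,v) in dict(tl=(200,220),cup=(298,311),tw=(216,303)).items(): print(n,P[v,u])
c=i[180:290,170:380];cv2.imwrite("pics/c.png",cv2.resize(c,None,fx=3.8,fy=3.8,interpolation=cv2.INTER_CUBIC)[...,::-1])
```

```text
bench [ 0.43848173  0.21063648 -0.00194573] [ 3.98822181e-01 -4.25766636e-01 -7.91646750e-05]
longlid 2663 ((586.8046264648438, -49.85621643066406), (153.67236328125, 108.93833923339844), 87.37003326416016) [[529.0, -124.0], [638.0, -129.0], [645.0, 24.0], [536.0, 29.0]] z [0.0566711  0.07917876 0.09784111] plane [-0.38576062  0.02006355  0.30490227] slope 0.3862820234131223 dir -0.051963546624075256
shortlid 1140 ((564.8043823242188, -343.42413330078125), (112.98359680175781, 81.02698516845703), 4.4123430252075195) [[505.0, -307.0], [512.0, -388.0], [624.0, -379.0], [618.0, -299.0]] z [0.05442307 0.05836183 0.06332512] plane [-0.00500453 -0.00031395  0.06117778] slope 0.0050143657765107765 dir 0.06265098187046143
longkey 112 ((498.6993408203125, -45.71783447265625), (51.513668060302734, 30.8773136138916), 88.23162078857422) [0.04602901 0.05195388 0.05595915] [ 0.49996379 -0.04545126  0.05174997]
shortkey 181 ((481.3201599121094, -355.5518798828125), (30.248170852661133, 56.05681228637695), 3.627075433731079) [0.04466055 0.05174635 0.05652245] [ 0.48399873 -0.35578343  0.05132691]
tl [ 0.58566023 -0.01049187  0.08199549]
cup [ 0.36887689 -0.2456382   0.00732606]
tw [ 0.38486068 -0.03820891  0.00252771]
```

View pics/c.png

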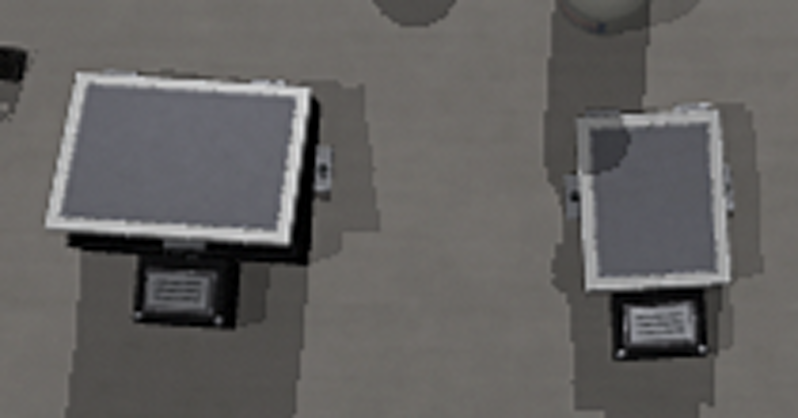

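The crop confirms both lids and keys, with the long case at yaw ≈ -0.05 and the short one at ≈ +0.08. The push point on the long lid is about (0.543, -0.048). The short key is at about (0.482, -0.355, 0.052). Next I turn the tool square, shut the fingers and travel.

Call:
drive_tool --rows '[{"az": 0.12,"claw": 0},{"az": 0.12,"claw": 0},{"az": 0.12,"claw": 0},{"tx": -2,"ty": 3.3,"claw": 0},{"tx": -2,"ty": 3.3,"claw": 0},{"tx": -2,"ty": 3.3,"claw": 0},{"tx": -2,"ty": 3.3,"claw": 0},{"tx": -2,"ty": 3.3,"claw": 0},{"tx": -2,"ty": 3.3,"claw": 0},{"tx": -2,"ty": 3.3,"claw": 0}]'

```text
invalid input at $.rows[0]: expected keys tx, ty, tz, ax, ay, az, claw
```

Call:
drive_tool --rows '[{"tx": -2,"ty": 3.3,"claw": 0},{"tx": -2,"ty": 3.3,"claw": 0},{"tx": -2,"ty": 3.3,"claw": 0},{"tx": -2,"ty": 3.3,"claw": 0},{"tx": -2,"ty": 3.3,"claw": 0},{"tx": -2,"ty": 3.3,"claw": 0},{"tx": -2,"ty": 3.3,"claw": 0},{"claw": 0},{"claw": 0}]'

```text
invalid input at $.rows[0]: expected keys tx, ty, tz, ax, ay, az, claw
```

Call:
drive_tool --rows '[{"tx": 0,"ty": 0,"tz": 0,"ax": 0,"ay": 0,"az": 0.12,"claw": 0},{"tx": 0,"ty": 0,"tz": 0,"ax": 0,"ay": 0,"az": 0.12,"claw": 0},{"tx": 0,"ty": 0,"tz": 0,"ax": 0,"ay": 0,"az": 0.12,"claw": 0},{"tx": -2,"ty": 3.3,"tz": 0,"ax": 0,"ay": 0,"az": 0,"claw": 0},{"tx": -2,"ty": 3.3,"tz": 0,"ax": 0,"ay": 0,"az": 0,"claw": 0},{"tx": -2,"ty": 3.3,"tz": 0,"ax": 0,"ay": 0,"az": 0,"claw": 0},{"tx": -2,"ty": 3.3,"tz": 0,"ax": 0,"ay": 0,"az": 0,"claw": 0},{"tx": -2,"ty": 3.3,"tz": 0,"ax": 0,"ay": 0,"az": 0,"claw": 0},{"tx": -2,"ty": 3.3,"tz": 0,"ax": 0,"ay": 0,"az": 0,"claw": 0},{"tx": -2,"ty": 3.3,"tz": 0,"ax": 0,"ay": 0,"az": 0,"claw": 0}]'

```text
time_s: 0.93
tcp_pos: [0.3612, -0.3514, 0.2223]
ee_rot: [[-1.0, -0.001, -0.0], [-0.001, 1.0, 0.0], [0.0, 0.0, -1.0]]
wrist_force: [0.4, 1.2, 0.2]
gripper_width: 0.32
gripper_force: 0.0
```

Call:
drive_tool --rows '[{"tx": -2,"ty": 3.3,"tz": 0,"ax": 0,"ay": 0,"az": 0,"claw": 0},{"tx": -2,"ty": 3.3,"tz": 0,"ax": 0,"ay": 0,"az": 0,"claw": 0},{"tx": -2,"ty": 3.3,"tz": 0,"ax": 0,"ay": 0,"az": 0,"claw": 0},{"tx": -2,"ty": 3.3,"tz": 0,"ax": 0,"ay": 0,"az": 0,"claw": 0},{"tx": -2,"ty": 3.3,"tz": 0,"ax": 0,"ay": 0,"az": 0,"claw": 0},{"tx": -2,"ty": 3.3,"tz": 0,"ax": 0,"ay": 0,"az": 0,"claw": 0},{"tx": -2,"ty": 3.3,"tz": 0,"ax": 0,"ay": 0,"az": 0,"claw": 0},{"tx": 0,"ty": 0,"tz": 0,"ax": 0,"ay": 0,"az": 0,"claw": 0},{"tx": 0,"ty": 0,"tz": 0,"ax": 0,"ay": 0,"az": 0,"claw": 0}]'

```text
time_s: 1.68
tcp_pos: [0.5009, -0.1203, 0.2219]
ee_rot: [[-1.0, -0.005, -0.001], [-0.005, 1.0, 0.0], [0.001, 0.0, -1.0]]
wrist_force: [-0.3, -0.2, -0.7]
gripper_width: 0.002
gripper_force: 0.0
```

Call:
drive_tool --rows '[{"tx": -1.4,"ty": 2.4,"tz": 2.5,"ax": 0,"ay": 0,"az": 0,"claw": 0},{"tx": -1.4,"ty": 2.4,"tz": 2.5,"ax": 0,"ay": 0,"az": 0,"claw": 0},{"tx": -1.4,"ty": 2.4,"tz": 2.5,"ax": 0,"ay": 0,"az": 0,"claw": 0},{"tx": 0,"ty": 0,"tz": 2.5,"ax": 0,"ay": 0,"az": 0,"claw": 0},{"tx": 0,"ty": 0,"tz": 1,"ax": 0,"ay": 0,"az": 0,"claw": 0},{"tx": 0,"ty": 0,"tz": 0,"ax": 0,"ay": 0,"az": 0,"claw": 0},{"tx": 0,"ty": 0,"tz": 0,"ax": 0,"ay": 0,"az": 0,"claw": 0}]'

```text
time_s: 2.27
tcp_pos: [0.5419, -0.0512, 0.1128]
ee_rot: [[-1.0, -0.001, -0.001], [-0.001, 1.0, -0.001], [0.001, -0.001, -1.0]]
wrist_force: [0.5, 0.1, 1.4]
gripper_width: 0.006
gripper_force: 0.0
```

Run:
```python
from h import *
print(sense()["tcp_pos"],sense()["wrist_force"])
i,d=capture("side");cv2.imwrite("pics/side1.png",cv2.resize(i[170:410,180:480],None,fx=2,fy=2)[...,::-1])
```

```text
[ 0.54189088 -0.05116228  0.11282201] [0.47404339 0.11215217 1.39484336]
```

View pics/side1.png

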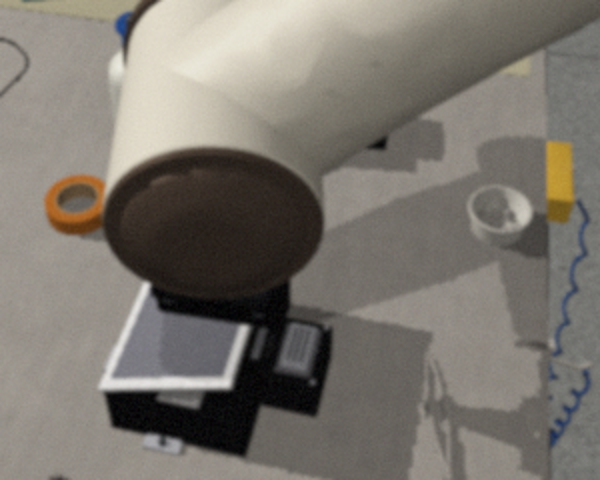

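The side view shows the arm over the long lid at (190,340), which is still ajar, and nothing has been disturbed. Now I press down.

Call:
drive_tool --rows '[{"tx": 0,"ty": 0,"tz": 0.8,"ax": 0,"ay": 0,"az": 0,"claw": 0},{"tx": 0,"ty": 0,"tz": 0.8,"ax": 0,"ay": 0,"az": 0,"claw": 0},{"tx": 0,"ty": 0,"tz": 0.6,"ax": 0,"ay": 0,"az": 0,"claw": 0},{"tx": 0,"ty": 0,"tz": 0.6,"ax": 0,"ay": 0,"az": 0,"claw": 0},{"tx": 0,"ty": 0,"tz": 0.6,"ax": 0,"ay": 0,"az": 0,"claw": 0},{"tx": 0,"ty": 0,"tz": 0.6,"ax": 0,"ay": 0,"az": 0,"claw": 0},{"tx": 0,"ty": 0,"tz": 0.6,"ax": 0,"ay": 0,"az": 0,"claw": 0},{"tx": 0,"ty": 0,"tz": 0.4,"ax": 0,"ay": 0,"az": 0,"claw": 0},{"tx": 0,"ty": 0,"tz": 0,"ax": 0,"ay": 0,"az": 0,"claw": 0},{"tx": 0,"ty": 0,"tz": 0,"ax": 0,"ay": 0,"az": 0,"claw": 0}]'

```text
time_s: 3.15
tcp_pos: [0.542, -0.0499, 0.062]
ee_rot: [[-1.0, -0.002, -0.001], [-0.002, 1.0, -0.0], [0.001, -0.0, -1.0]]
wrist_force: [-2.2, 0.1, 1.8]
gripper_width: 0.002
gripper_force: 1.2
```

Call:
drive_tool --rows '[{"tx": 0,"ty": 0,"tz": 0.2,"ax": 0,"ay": 0,"az": 0,"claw": 0},{"tx": 0,"ty": 0,"tz": 0.2,"ax": 0,"ay": 0,"az": 0,"claw": 0},{"tx": 0,"ty": 0,"tz": 0.1,"ax": 0,"ay": 0,"az": 0,"claw": 0},{"tx": 0,"ty": 0,"tz": 0,"ax": 0,"ay": 0,"az": 0,"claw": 0},{"tx": 0,"ty": 0,"tz": 0,"ax": 0,"ay": 0,"az": 0,"claw": 0}]'

```text
time_s: 3.57
tcp_pos: [0.5427, -0.0498, 0.0577]
ee_rot: [[-1.0, -0.002, 0.001], [-0.002, 1.0, 0.0], [-0.001, 0.0, -1.0]]
wrist_force: [-1.2, 0.7, 3.2]
gripper_width: 0.005
gripper_force: 1.2
```

Call:
drive_tool --rows '[{"tx": 0,"ty": 0,"tz": 0.1,"ax": 0,"ay": 0,"az": 0,"claw": 0},{"tx": 0,"ty": 0,"tz": 0,"ax": 0,"ay": 0,"az": 0,"claw": 0},{"tx": 0,"ty": 0,"tz": 0,"ax": 0,"ay": 0,"az": 0,"claw": 0}]'

```text
time_s: 3.82
tcp_pos: [0.5426, -0.0499, 0.0567]
ee_rot: [[-1.0, -0.002, 0.001], [-0.002, 1.0, 0.0], [-0.001, 0.0, -1.0]]
wrist_force: [-1.2, 0.9, 2.3]
gripper_width: 0.004
gripper_force: 1.5
```

Continue down to the firm stop.

Call:
drive_tool --rows '[{"tx": 0,"ty": 0,"tz": 0.1,"ax": 0,"ay": 0,"az": 0,"claw": 0},{"tx": 0,"ty": 0,"tz": 0.1,"ax": 0,"ay": 0,"az": 0,"claw": 0},{"tx": 0,"ty": 0,"tz": 0,"ax": 0,"ay": 0,"az": 0,"claw": 0},{"tx": 0,"ty": 0,"tz": 0,"ax": 0,"ay": 0,"az": 0,"claw": 0}]'

```text
time_s: 4.15
tcp_pos: [0.5426, -0.0499, 0.0558]
ee_rot: [[-1.0, -0.002, 0.001], [-0.002, 1.0, -0.0], [-0.001, -0.0, -1.0]]
wrist_force: [-2.4, 0.5, 10.0]
gripper_width: 0.005
gripper_force: 5.1
```

Call:
drive_tool --rows '[{"tx": 0,"ty": 0,"tz": 0.1,"ax": 0,"ay": 0,"az": 0,"claw": 0},{"tx": 0,"ty": 0,"tz": 0,"ax": 0,"ay": 0,"az": 0,"claw": 0},{"tx": 0,"ty": 0,"tz": 0,"ax": 0,"ay": 0,"az": 0,"claw": 0}]'

```text
time_s: 4.4
tcp_pos: [0.5426, -0.0499, 0.0556]
ee_rot: [[-1.0, -0.003, 0.001], [-0.003, 1.0, -0.0], [-0.001, -0.0, -1.0]]
wrist_force: [-4.4, 1.8, 14.4]
gripper_width: 0.006
gripper_force: 7.4
```

Call:
drive_tool --rows '[{"tx": 0,"ty": 0,"tz": -0.5,"ax": 0,"ay": 0,"az": 0,"claw": 0},{"tx": 0,"ty": 0,"tz": -2,"ax": 0,"ay": 0,"az": 0,"claw": 0},{"tx": 0,"ty": 0,"tz": -3,"ax": 0,"ay": 0,"az": 0,"claw": 0},{"tx": 0,"ty": 0,"tz": -3,"ax": 0,"ay": 0,"az": 0,"claw": 0},{"tx": 0.7,"ty": -3.5,"tz": 0,"ax": 0,"ay": 0,"az": 0,"claw": 0},{"tx": 0.7,"ty": -3.5,"tz": 0,"ax": 0,"ay": 0,"az": 0,"claw": 0},{"tx": 0.7,"ty": -3.5,"tz": 0,"ax": 0,"ay": 0,"az": 0,"claw": 0},{"tx": 0.7,"ty": -3.5,"tz": 0,"ax": 0,"ay": 0,"az": 0,"claw": 0},{"tx": 0.7,"ty": -3.5,"tz": 0,"ax": 0,"ay": 0,"az": 0,"claw": 0},{"tx": 0,"ty": 0,"tz": 0,"ax": 0,"ay": 0,"az": 0,"claw": 0}]'

```text
time_s: 5.23
tcp_pos: [0.506, -0.2295, 0.1378]
ee_rot: [[-1.0, 0.004, -0.001], [0.004, 1.0, -0.0], [0.001, -0.0, -1.0]]
wrist_force: [0.5, 0.4, 0.6]
gripper_width: 0.002
gripper_force: 0.0
```

Run:
```python
from h import *
s=sense();print(s["time_s"],s["tcp_pos"],s["wrist_force"])
i,d=capture("side");cv2.imwrite("pics/side2.png",cv2.resize(i[170:410,180:480],None,fx=2,fy=2)[...,::-1])
P=pts("side",d)
for u,v in((262,325),(280,310),(290,330),(270,345)):print(u,v,P[v,u])
i,d=capture("wrist");cv2.imwrite("pics/w2.png",i[...,::-1])
```

```text
5.2333 [ 0.50602184 -0.22946072  0.13782849] [0.50590715 0.3849675  0.64361923]
262 325 [ 0.6099192  -0.05251927  0.05729281]
280 310 [ 0.58888655 -0.08636484  0.05838128]
290 330 [ 0.56343939 -0.05087727  0.05823689]
270 345 [ 0.58750173 -0.01885375  0.05670442]
```

View pics/side2.png

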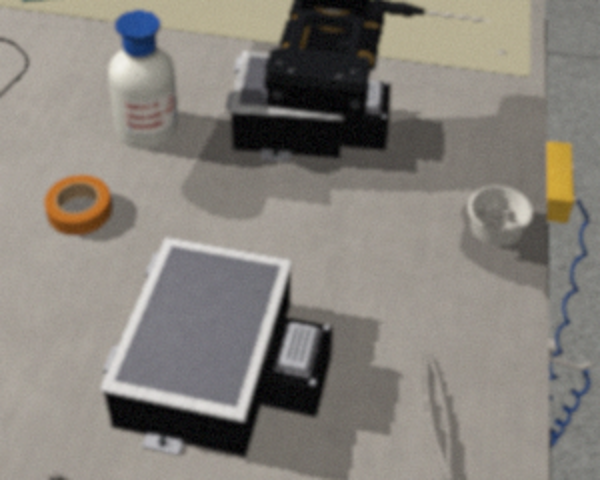

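View pics/w2.png

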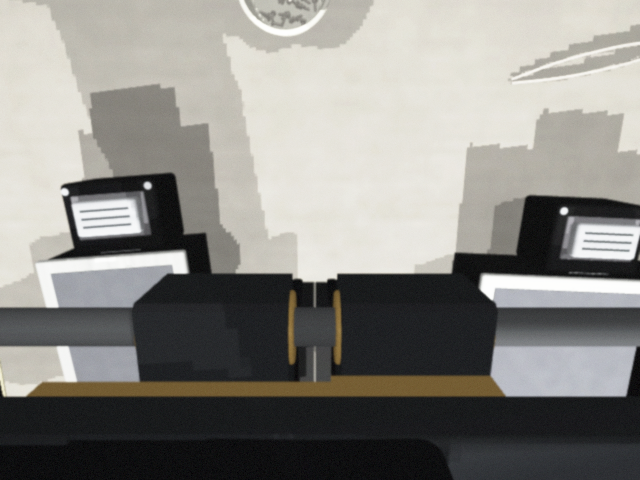

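The side view shows the long lid flat and holding shut by itself, with its top at z≈0.057. The wrist view shows the short key centred near (108,216). I cast that ray onto z=0.052.

Run:
```python
from h import *
p=camera_params("wrist");s=sense();K=np.array(p["intrinsics"]);T=np.array(p["tool_from_camera"]);R=np.array(s["ee_rot"])
for u,v in((108,216),(604,240)):
    r=R@T[:3,:3]@np.linalg.solve(K,[u,v,1]);o=np.array(s["tcp_pos"])+R@T[:3,3]
    print(o+r*(.052-o[2])/r[2])
```

```text
[ 0.48492644 -0.35375062  0.052     ]
[ 0.50024883 -0.04576654  0.052     ]
```

Call:
drive_tool --rows '[{"tx": 0.6,"ty": -3.1,"tz": 0,"ax": 0,"ay": 0,"az": 0,"claw": 0},{"tx": 0.6,"ty": -3.1,"tz": 0,"ax": 0,"ay": 0,"az": 0,"claw": 0},{"tx": 0.6,"ty": -3.1,"tz": 0,"ax": 0,"ay": 0,"az": 0,"claw": 0},{"tx": 0.6,"ty": -3.1,"tz": 0,"ax": 0,"ay": 0,"az": 0,"claw": 0},{"tx": 0,"ty": 0,"tz": 2.5,"ax": 0,"ay": 0,"az": -0.08,"claw": 0},{"tx": 0,"ty": 0,"tz": 2.5,"ax": 0,"ay": 0,"az": 0,"claw": 0},{"tx": 0,"ty": 0,"tz": 2,"ax": 0,"ay": 0,"az": 0,"claw": 0},{"tx": 0,"ty": 0,"tz": 0,"ax": 0,"ay": 0,"az": 0,"claw": 0},{"tx": 0,"ty": 0,"tz": 0,"ax": 0,"ay": 0,"az": 0,"claw": 0}]'

```text
time_s: 6.08
tcp_pos: [0.4837, -0.348, 0.0676]
ee_rot: [[-0.997, -0.083, -0.003], [-0.083, 0.997, 0.001], [0.003, 0.001, -1.0]]
wrist_force: [0.0, -1.1, 1.4]
gripper_width: 0.005
gripper_force: 0.0
```

Call:
drive_tool --rows '[{"tx": 0.3,"ty": -0.6,"tz": 0,"ax": 0,"ay": 0,"az": 0,"claw": 0},{"tx": 0,"ty": 0,"tz": 0.7,"ax": 0,"ay": 0,"az": 0,"claw": 0},{"tx": 0,"ty": 0,"tz": 0.6,"ax": 0,"ay": 0,"az": 0,"claw": 0},{"tx": 0,"ty": 0,"tz": 0.3,"ax": 0,"ay": 0,"az": 0,"claw": 0},{"tx": 0,"ty": 0,"tz": 0.2,"ax": 0,"ay": 0,"az": 0,"claw": 0},{"tx": 0,"ty": 0,"tz": 0.2,"ax": 0,"ay": 0,"az": 0,"claw": 0},{"tx": 0,"ty": 0,"tz": 0,"ax": 0,"ay": 0,"az": 0,"claw": 0},{"tx": 0,"ty": 0,"tz": 0,"ax": 0,"ay": 0,"az": 0,"claw": 0}]'

```text
time_s: 6.75
tcp_pos: [0.4813, -0.3552, 0.0486]
ee_rot: [[-0.997, -0.082, -0.0], [-0.082, 0.997, 0.0], [0.0, 0.0, -1.0]]
wrist_force: [-0.6, 0.5, 1.4]
gripper_width: 0.002
gripper_force: 0.6
```

Call:
drive_tool --rows '[{"tx": 0,"ty": 0,"tz": 0.1,"ax": 0,"ay": 0,"az": 0,"claw": 0},{"tx": 0,"ty": 0,"tz": 0.1,"ax": 0,"ay": 0,"az": 0,"claw": 0},{"tx": 0,"ty": 0,"tz": 0.1,"ax": 0,"ay": 0,"az": 0,"claw": 0},{"tx": 0,"ty": 0,"tz": 0,"ax": 0,"ay": 0,"az": 0,"claw": 0},{"tx": 0,"ty": 0,"tz": 0,"ax": 0,"ay": 0,"az": 0,"claw": 0},{"tx": 0,"ty": 0,"tz": 0,"ax": 0,"ay": 0,"az": 0,"claw": 0},{"tx": 0,"ty": 0,"tz": 0,"ax": 0,"ay": 0,"az": 0,"claw": 0},{"tx": 0,"ty": 0,"tz": 0,"ax": 0,"ay": 0,"az": 0,"claw": 0},{"tx": 0,"ty": 0,"tz": 0,"ax": 0,"ay": 0,"az": 0,"claw": 0},{"tx": 0,"ty": 0,"tz": 0,"ax": 0,"ay": 0,"az": 0,"claw": 0}]'

```text
time_s: 7.58
tcp_pos: [0.4814, -0.3553, 0.0459]
ee_rot: [[-0.997, -0.082, 0.0], [-0.082, 0.997, -0.0], [-0.0, -0.0, -1.0]]
wrist_force: [-1.2, 1.5, 5.5]
gripper_width: 0.009
gripper_force: 2.7
```

Run:
```python
from h import *
i,d=capture("side");cv2.imwrite("pics/side3.png",cv2.resize(i[170:410,180:480],None,fx=2,fy=2)[...,::-1])
```

```text
(no output)
```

View pics/side3.png

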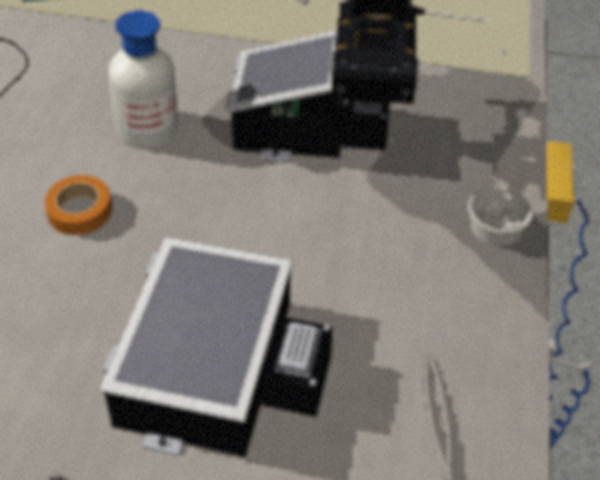

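The side view shows the short lid standing ajar at about (285,70) and the long lid still shut. I retract straight up, then back away.

Call:
drive_tool --rows '[{"tx": 0,"ty": 0,"tz": -0.5,"ax": 0,"ay": 0,"az": 0,"claw": 0},{"tx": 0,"ty": 0,"tz": -2,"ax": 0,"ay": 0,"az": 0,"claw": 0},{"tx": 0,"ty": 0,"tz": -3,"ax": 0,"ay": 0,"az": 0,"claw": 0},{"tx": 0,"ty": 0,"tz": -3,"ax": 0,"ay": 0,"az": 0,"claw": 0},{"tx": 0,"ty": 0,"tz": -3,"ax": 0,"ay": 0,"az": 0,"claw": 0},{"tx": 2,"ty": -3,"tz": -1,"ax": 0,"ay": 0,"az": 0,"claw": 0},{"tx": 2,"ty": -3,"tz": 0,"ax": 0,"ay": 0,"az": 0,"claw": 0},{"tx": 2,"ty": -3,"tz": 0,"ax": 0,"ay": 0,"az": 0,"claw": 0},{"tx": 0,"ty": 0,"tz": 0,"ax": 0,"ay": 0,"az": 0,"claw": 0},{"tx": 0,"ty": 0,"tz": 0,"ax": 0,"ay": 0,"az": 0,"claw": 0}]'

```text
time_s: 8.47
tcp_pos: [0.4276, -0.4512, 0.1699]
ee_rot: [[-0.997, -0.078, -0.0], [-0.078, 0.997, 0.0], [0.0, 0.001, -1.0]]
wrist_force: [0.1, 0.2, -1.2]
gripper_width: 0.009
gripper_force: 0.0
```

Run:
```python
from h import *
s=sense();print(s["time_s"],s["tcp_pos"],s["wrist_force"])
i,d=capture("side");cv2.imwrite("pics/side4.png",cv2.resize(i[170:410,180:480],None,fx=2,fy=2)[...,::-1])
P=pts("side",d)
for u,v in((262,325),(290,330),(320,205),(340,200)):print(u,v,P[v,u])
```

```text
8.4667 [ 0.42763451 -0.45117638  0.16987648] [ 0.11776895  0.23850986 -1.17942057]
262 325 [ 0.6096945  -0.05197651  0.05806698]
290 330 [ 0.56364743 -0.05154572  0.05728134]
320 205 [ 0.57168865 -0.34258497  0.07647359]
340 200 [ 0.53267385 -0.34849625  0.09028914]
```

View pics/side4.png

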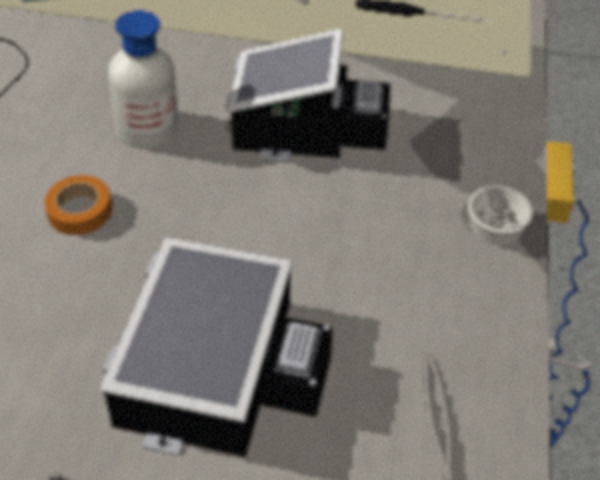

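The long lid is shut (z≈0.057) and the short lid is ajar (slope≈0.35). The key is back up, the bystanders haven't moved, and the arm is clear.

```bash
python3 -c "
from station import finish_job
print(finish_job())"
```

```text
the job is handed in; nothing more can be done
None
```

The job is handed in at about 8.5 s: the long case's lid is latched shut, then the short case's catch was pressed and its lid stands ajar on its spring, with the bystanders in view unmoved and the arm clear.

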